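# Turn the sauce carousel and serve the green-capped sauce

### The arm

A 6-joint arm with a two-finger parallel gripper is mounted at the origin on the work surface. World frame = base frame: x ahead of the robot, y to its left, z up, the work surface at z = 0. Lengths are in m, angles in rad, forces in N, time in s.
With the tool pointing down it reaches from about 0.35 to 0.975 m from the base axis. Payload 4.9 kg.
Tool frame: the origin (TCP) lies between the finger pads; the fingertips stand 25 mm ahead of it and the grasp point (between the pads) lies 6 mm ahead of it (ctrl.tip_reach is the distance from the TCP to the fingertips, in m); z points along the fingers, y is the direction in which the jaws open and shut (so a half turn about z gives the same grasp; the last joint's range is limited). The gripper opens to 85 mm and grips with 20 to 120 N. Pads are 22 mm wide; open, the fingers measure 114 mm over their backs; the gripper's body (76 mm by 85 mm) begins 54 mm behind the grasp point. The pads swing forward as they close: fully open they stand 13 mm farther back than shut.
Start: joints at [1.195, 0.053, 1.613, -0, 1.476, -0.119], TCP at [0.159, 0.604, 0.256] pointing down, gripper open.
Joint ranges: [-3.01, 3.01], [-1.01, 2.22], [0.06, 2.58], [-1.02, 4.17], [0.09, 2.62], [-3.14, 3.14]. Speed limits (rad/s): [2.57, 2.57, 3.14, 3.14, 3.14, 3.14].

### API

Orientations are given as a rotation vector (axis times angle).
In Python, from station import get_obs, get_image, camera_params, order, ctrl gives the robot as it stands.
- The arm moves only by the tool move_arm, never from a script. Its argument "deltas" is one flat list of numbers, 5 for each row, row after row: the opening, from -1 (shut) to 1 (fully open), so that 0 is half open, then the shift along the tool's x, y, z in m, then the turn about the tool's z in degrees. In form: [fingers, tx, ty, tz, turn, fingers, tx, ty, tz, turn, ...]. A call has 1 to 10 rows; each row is the pose to reach, as a shift and turn from the pose measured when the call began, along the tool's axes at that moment; what a row does not reach only later rows make up. A row lasts 1/10 s, in which the tool goes at most 50 mm and 8.59 degrees, less where a joint would pass 70% of its speed; a pose out of reach is approached as far as the arm can. A call with a gripper value outside its range is refused whole. The fingers move at their own pace and stop on an object; "force" is the grip in N (left out, the last holds). Time passes only in rows, so rows that repeat a pose let the fingers close. It gives the time, the measured TCP pose, the force and the opening at its end, in the units of the state.
- get_obs(): the state, without advancing time (a new reading comes with each control period).
- get_image(name): name is "side" or "top"; returns the picture (400x640x3 uint8, red, green, blue); there is no depth.
- camera_params(name): a dict with "camera_matrix" (3x3 intrinsics, pixels), "extrinsics" (4x4, takes a point from camera to world coordinates). Camera axes: x right, y up, looking along -z (the intrinsics and any distortion apply to the point x, -y, -z); pixel columns grow to the right and rows downward; lengths in m; the calibration is good to about 2 mm. A picture is of the moment at which its call begins. camera_params takes no time and is no camera call.
- order.finish_job(): hands the job in, once; it reports no verdict.
The state is a dict: "t": time; "q": joint angles; "dq": joint speeds; "effort": joint torques, N m; "tool_pos": TCP position; "tool_rot": TCP orientation; "contact_force": force on the tool from outside, world axes, zero at the start; "wrist_torque": the same for the moment, N m; "opening": finger opening in m.
Only numpy, scipy, OpenCV 4.12 (cv2) and the standard library are available. Lean on these libraries where they do the work, as an engineer would, in place of code of your own. Each camera call takes 0.05 s, during which the arm holds its last target. There are 200 camera calls.

### The job

A customer wants to taste the green-capped sauce: turn the revolving stand by pushing its wire dividers, not the bottles, without spinning it fast, until that bottle stands in the middle of the gap in the clear canopy. Then lift it out and set it down upright, without dropping it, in the middle of the cork coaster on the tasting tray. Leave the other sauces standing in their pockets and everything else as it is.

Things in the scene. Friction and masses are not known exactly. Their poses are not given: they have to be found in the camera images.
- green_sauce: the wanted sauce bottle: round glass bottle with a GREEN cap and green label band, 150 mm tall, starting upright in a pocket of the carousel. Origin: centre of its underside, z up. Body 52 mm diameter up to 80 mm, shoulder up to 107 mm, neck 26 mm diameter, cap 30 mm diameter from 120 to 150 mm above the underside. About 0.2 to 0.4 kg.
- red_sauce: a bottle of the same shape and size with a red cap and red label band, in another pocket of the carousel; to stay there. Origin: centre of its underside, z up.
- yellow_sauce: a bottle of the same shape and size with a yellow cap and yellow label band, in another pocket of the carousel; to stay there. Origin: centre of its underside, z up.
- blue_sauce: a bottle of the same shape and size with a blue cap and blue label band, in another pocket of the carousel; to stay there. Origin: centre of its underside, z up.
- white_sauce: a bottle of the same shape and size with a white cap and white label band, in another pocket of the carousel; to stay there. Origin: centre of its underside, z up.
- carousel: wooden turntable, 300 mm diameter, 13 mm thick; turns freely either way about its vertical z axis with light friction (2 to 3 N at a divider), stops within a few degrees when let go. Origin: on the axis, under the disc; its top is 35 mm above the counter. Six pockets (one empty), centres 105 mm from the axis at 0, 60, .. 300 degrees from its x towards its y. Low wire hoops at radius 66 and 142 mm.
- divider (a point): top outer corner of one of the carousel's six wire dividers, 142 mm from the axis, 170 mm above the counter, at 30 degrees in the carousel's frame; the others follow every 60 degrees, midway between pockets. Each is an upright loop of 6 mm wire lying radially from radius 66 to 142 mm with a level top bar. A steel column (radius 12 mm) with a black ball, 196 mm high, stands on the axis.
- stand: fixed base under the turntable; a steel upright at its rear (+x side, 186 mm from the axis, 206 mm tall) carries a clear flat plastic canopy over the bottles. Origin: on the turntable's axis, on the counter. Canopy: radius 156 mm (inner edge 35 mm), underside 197 mm, top with wire border 202 mm above the counter.
- gap (a point): middle of the open gap in the canopy, on the stand's -x side facing the arm, 105 mm from the axis, 200 mm above the counter (where the cap of a bottle in the middle of the gap is seen). The gap is a sector 55 degrees to either side; only there can fingers reach down to dividers and bottles.
- tray: wooden tasting tray, fixed, 240 mm (its x) by 310 mm (its y), rim 22 mm high and 8 mm thick, floor 8 mm thick. Origin: centre of its underside on the counter.
- coaster (a point): centre of the top of the round dark cork coaster fixed in the tray, 84 mm diameter, its top 14 mm above the counter (6 mm above the tray floor), at x = -25 mm, y = 0 in the tray's frame. Its z points up.
- dressing: a tall dressing bottle standing on the tray beside the coaster (95 to 115 mm from its centre): 56 mm diameter, 210 mm tall, off-white cap. Higher than the green bottle: mind the gripper's body. To be left alone. Origin: centre of its underside.
- ramekin_a: white ceramic dip bowl on the tray, 68 mm diameter at the rim, 42 mm tall, orange-red dip; leave alone. Origin: centre of its underside.
- ramekin_b: white ceramic dip bowl on the tray, 68 mm diameter at the rim, 42 mm tall, pale yellow dip; leave alone. Origin: centre of its underside.
- chalkboard: small blank chalkboard easel behind the tray, 140 mm wide, 175 mm tall, foot 90 mm deep; leave alone. Origin: on its underside, 29 mm behind its front edge.
- jam_jar: closed jar with a dark lid, 72 mm diameter, 85 mm tall, on the counter left of the carousel; leave alone. Origin: centre of its underside.
- honey_jar: closed amber jar with a brass lid, 64 mm diameter, 75 mm tall, on the counter left of the carousel; leave alone. Origin: centre of its underside.

How it is judged:
By the outcome, as a careful person would: the job done as asked, in the order asked, and still so for the second after the job is handed in, with the robot touching nothing.
It also fails if it takes over 72 s, if anything falls off the work surface, if the arm or the gripper's body presses on something with over 40 N, if the wrist force passes 120 N, or if a joint passes its speed limit or range.

## Working session

There is one attempt and no reset: what is moved stays moved. The work goes in short steps, Python scripts to look and compute and a tool call to move; the robot and the scene stay as the last step left them, time stands still between calls to the robot, and variables do not carry over. Pictures are saved under pics/ and viewed, about 8 in all and at most 12, crops included, and the job is handed in when it is done.

Besides the shell and the picture viewer there is one more tool, called as name(argument=value, ...), one argument or row to a line, values as JSON. move_arm: Moves the arm, as the interface text tells. Its arguments: {"type":"object","properties":{"deltas":{"type":"array"},"force":{"type":"number"}},"required":["deltas"]}

```bash
mkdir -p pics; ls
python3 - <<'E'
from station import get_obs,get_image,camera_params,ctrl
import cv2,numpy as np
o=get_obs();print(o['t'],o['tool_pos'],o['tool_rot'],o['opening'],ctrl.tip_reach)
for n in('side','top'):
    im=get_image(n);cv2.imwrite(f'pics/{n}0.png',im[...,::-1]);p=camera_params(n);print(n,{k:np.round(v,4).tolist() if not isinstance(v,str) else v for k,v in p.items()})
E
```

```text
pics
0.0 [0.15851929 0.60396882 0.25504349] [-0.40216835 -3.11524922  0.00316274] 0.08566149690424098 0.025
side {'camera_matrix': [[470.7483, 0.0, 325.7999], [0.0, 470.7483, 200.5265], [0.0, 0.0, 1.0]], 'extrinsics': [[0.7306, 0.4374, -0.5243, -0.1403], [-0.6826, 0.4504, -0.5755, -0.7336], [-0.0156, 0.7784, 0.6276, 0.9451], [0.0, 0.0, 0.0, 1.0]]}
top {'camera_matrix': [[379.6002, 0.0, 320.4675], [0.0, 379.6002, 197.1101], [0.0, 0.0, 1.0]], 'extrinsics': [[-0.012, 0.9928, -0.1189, 0.4356], [-0.9999, -0.012, 0.0005, 0.0263], [-0.001, 0.1189, 0.9929, 1.3028], [0.0, 0.0, 0.0, 1.0]]}
```

View pics/top0.png

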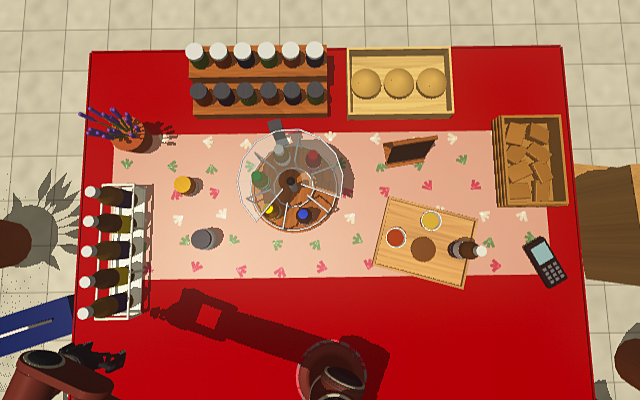

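View pics/side0.png

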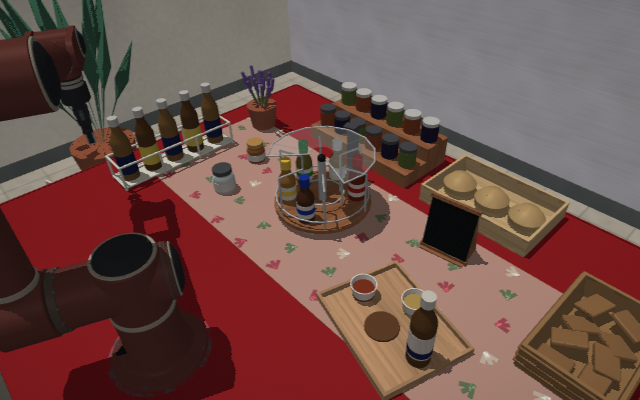

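The top view shows the stand around (290,182), with the green cap near (258,178), yellow (268,210), blue (303,214), red (313,157) and white (280,150). The coaster is at (423,249) and the dressing cap at (481,251). Next I'll measure these and enlarge the carousel.

```bash
cat > h.py <<'E'
import cv2,numpy as np
from station import get_obs,get_image,camera_params
def ray(n,u,v):
    p=camera_params(n);K=np.array(p['camera_matrix']);E=np.array(p['extrinsics'])
    d=np.linalg.inv(K)@[u,v,1];return E[:3,3],E[:3,:3]@[d[0],-d[1],-d[2]]
def plane(n,u,v,z):
    o,d=ray(n,u,v);return o+d*(z-o[2])/d[2]
def proj(n,P):
    p=camera_params(n);K=np.array(p['camera_matrix']);E=np.array(p['extrinsics'])
    c=E[:3,:3].T@(np.array(P)-E[:3,3]);q=K@[c[0],-c[1],-c[2]];return q[:2]/q[2]
def tri(u1,u2):
    a,d=ray('top',*u1);b,e=ray('side',*u2)
    s=np.linalg.lstsq(np.c_[d,-e],b-a,rcond=None)[0];p,q=a+d*s[0],b+e*s[1];return (p+q)/2,np.linalg.norm(p-q)
def blobs(im,h0,h1,s0,v0,box,amin=8,v1=255):
    x0,y0,x1,y1=box;hs=cv2.cvtColor(im[y0:y1,x0:x1],cv2.COLOR_RGB2HSV)
    m=cv2.inRange(hs,(h0,s0,v0),(h1,255,v1));n,_,st,c=cv2.connectedComponentsWithStats(m)
    return [(int(st[i,4]),np.round(c[i]+[x0,y0],1).tolist(),st[i,:4].tolist()) for i in range(1,n) if st[i,4]>=amin]
E
python3 - <<'E'
from h import *
t=cv2.imread('pics/top0.png')[...,::-1].copy();s=cv2.imread('pics/side0.png')[...,::-1].copy()
bt=(235,125,350,240);bs=(265,120,390,240)
for nm,a,b in(('green',50,85),('blue',110,128),('yellow',22,32),('red',0,6)):
    print(nm,'top',blobs(t,a,b,110,60,bt),'side',blobs(s,a,b,110,60,bs))
# coaster: dark brown
print('coaster',blobs(t,0,20,60,30,(405,230,445,268),200,130),blobs(s,0,20,60,20,(355,305,405,345),200,110))
A=cv2.resize(t[120:240,230:350],None,fx=4.9,fy=4.9,interpolation=cv2.INTER_CUBIC)
cv2.imwrite('pics/topc.png',A[...,::-1])
B=cv2.resize(s[115:245,260:390],None,fx=4.5,fy=4.5,interpolation=cv2.INTER_CUBIC)
cv2.imwrite('pics/sidec.png',B[...,::-1])
E
```

```text
green top [(46, [255.3, 174.7], [17, 46, 9, 9])] side []
blue top [(82, [302.5, 213.6], [63, 84, 10, 10])] side [(129, [303.6, 180.6], [34, 54, 10, 14]), (67, [305.4, 211.7], [32, 88, 18, 7])]
yellow top [(20, [265.0, 206.1], [28, 78, 6, 8]), (35, [269.4, 209.7], [31, 81, 7, 8])] side [(107, [285.0, 163.1], [15, 37, 10, 13]), (62, [288.6, 193.3], [17, 70, 14, 7])]
red top [(306, [251.5, 129.0], [0, 0, 36, 10]), (441, [320.1, 128.0], [47, 0, 68, 9]), (23, [294.7, 131.8], [53, 6, 15, 3]), (100, [312.6, 155.5], [73, 25, 10, 13]), (9, [306.8, 161.2], [71, 33, 4, 7]), (45, [346.2, 191.6], [108, 63, 7, 9])] side [(9, [274.7, 123.3], [9, 0, 2, 7]), (36, [357.4, 156.0], [88, 34, 9, 5]), (56, [357.3, 163.0], [88, 39, 10, 9]), (8, [378.5, 174.0], [110, 52, 8, 5]), (70, [355.6, 189.6], [83, 65, 17, 8])]
coaster [] [(856, [381.6, 326.4], [9, 6, 36, 31])]
```

View pics/topc.png

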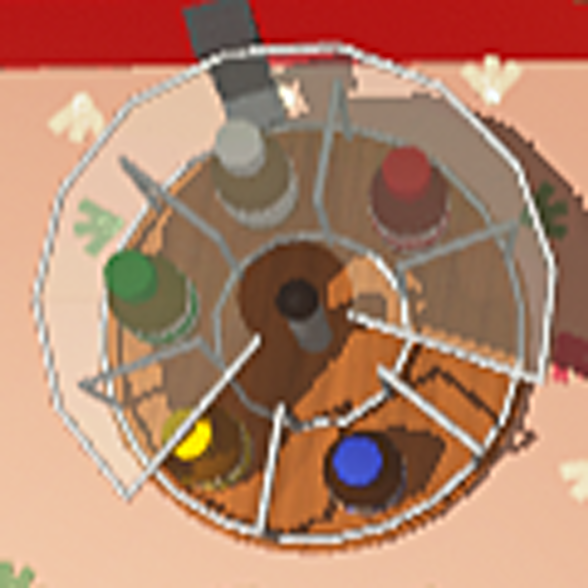

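View pics/sidec.png

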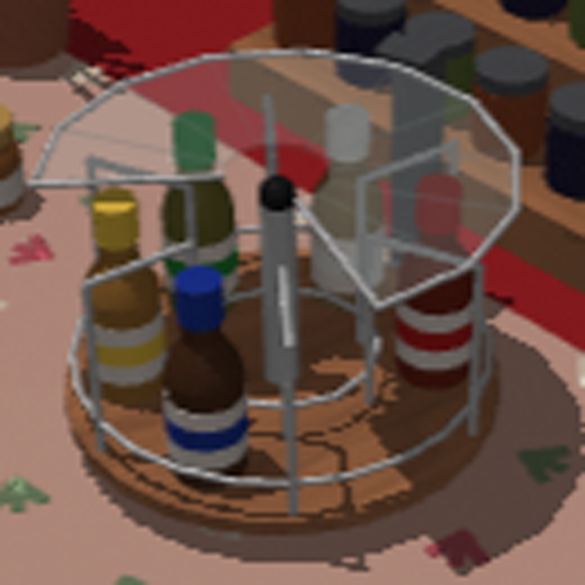

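The crops show the ball at top-crop (297,298). The gap edges run (258,340)→(130,495) and (350,315)→(540,380). The green cap (131,274) is under the canopy at the left, a divider at (270,470) lies between yellow and blue, and the pocket between blue and red is empty. I'll convert these to world positions.

Run:
```python
from h import *
f=lambda u,v:(230+(u+.5)/4.9-.5,120+(v+.5)/4.9-.5); g=lambda u,v:(260+(u+.5)/4.5-.5,115+(v+.5)/4.5-.5)
print('ball tri',tri(f(297,298),g(277,192)), 'plane.184',plane('top',*f(297,298),.184))
# canopy vertices fit circle
V=[(540,380),(553,265),(517,158),(440,87),(340,48),(220,52),(128,102),(62,190),(38,300),(60,402),(130,495)]
P=np.array([plane('top',*f(*v),.2)[:2] for v in V])
s=np.linalg.lstsq(np.c_[2*P,np.ones(len(P))],(P**2).sum(1),rcond=None)[0];c=s[:2];print('canopy',c,np.sqrt(s[2]+c@c))
A=lambda p:np.degrees(np.arctan2(*(p[:2]-c)[::-1]))%360
e=[A(P[0]),A(P[-1])];print('edges',e,'mid',np.mean(e))
for n,u,z in(('green',(131,274),.183),('yel',(191,437),.183),('blue',(357,460),.183),('red',(406,172),.183),('white',(240,147),.183)):
    p=plane('top',*f(*u),z);print(n,p[:2],np.hypot(*(p[:2]-c)),A(p))
for u in((262,530),(480,452),(83,385)):
    p=plane('top',*f(*u),.168);print('div',p[:2],np.hypot(*(p[:2]-c)),A(p))
for n,u in(('yel',((191,437),(115,215))),('blue',((357,460),(198,297))),('green',((131,274),(195,138)))): print(n,tri(f(*u[0]),g(*u[1])))
t=cv2.imread('pics/top0.png')[...,::-1].copy()
print(blobs(t,0,25,60,20,(408,232,442,266),100,150))
ps=plane('side',381.6,326.4,.014);print('coaster side',ps,proj('top',ps), 'top eyeball',plane('top',423,249.5,.014))
print('dress cap',tri((481,251),(428,300)),plane('top',481,251,.205))
```

```text
ball tri (array([0.61963051, 0.11562635, 0.18760551]), np.float64(0.0015004511891776521)) plane.184 [0.62082051 0.11545009 0.184     ]
canopy [0.62118788 0.11483369] 0.15529861586364507
edges [np.float64(249.53145880882374), np.float64(140.5937456665749)] mid 195.0626022376993
green [0.63705632 0.21684811] 0.10324121521528735 81.15843896847952
yel [0.53673395 0.17978654] 0.1065426657004849 142.43639970615195
blue [0.52159944 0.07958583] 0.10564217797547186 199.4906684218366
red [0.69857426 0.04834573] 0.10202598328036046 319.33186019879327
white [0.71553404 0.15038208] 0.10082106175585073 20.645746900043097
div [0.48076408 0.13838735] 0.1423854540251123 170.47826217566148
div [0.52674585 0.00504622] 0.14481914363447176 229.29702879296997
div [0.57095183 0.24833254] 0.14263801700578155 110.6214808150093
yel (array([0.53698922, 0.18075813, 0.17732679]), np.float64(0.0006444534508441381))
blue (array([0.52155617, 0.08070961, 0.17277808]), np.float64(0.002089883101369131))
green (array([0.638213  , 0.21880044, 0.1737811 ]), np.float64(0.0012629994230999707))
[(476, [422.8, 248.7], [3, 5, 25, 25])]
coaster side [ 0.40875467 -0.31768817  0.014     ] [423.21460788 249.36729077] top eyeball [ 0.40832134 -0.31694719  0.014     ]
dress cap (array([ 0.40534891, -0.4280966 ,  0.21160054]), np.float64(0.002677572995200346)) [ 0.40611502 -0.43187082  0.205     ]
```

```bash
cat >> h.py <<'E'
from scipy.spatial.transform import Rotation as Ro
C=np.array([.6205,.1152])
def pol(r,a): a=np.radians(a);return C+r*np.array([np.cos(a),np.sin(a)])
def delta(xyz,xang):
    o=get_obs();R=Ro.from_rotvec(o['tool_rot']).as_matrix()
    cur=np.degrees(np.arctan2(R[1,0],R[0,0]));t=-((xang-cur+180)%360-180)
    return np.round(R.T@(np.array(xyz)-o['tool_pos']),4).tolist(),round(t,2)
def st():
    o=get_obs();R=Ro.from_rotvec(o['tool_rot']).as_matrix();d=o['tool_pos'][:2]-C
    print('t',o['t'],'pos',np.round(o['tool_pos'],4),'xang',np.degrees(np.arctan2(R[1,0],R[0,0])).round(2)%360,'tilt',R[2,2].round(4),'pol',np.hypot(*d).round(4),(np.degrees(np.arctan2(d[1],d[0]))%360).round(2),'F',np.round(o['contact_force'],1),'op',round(o['opening'],4),'q',np.round(o['q'],2))
E
python3 -c "
from h import *
st();print(delta([*pol(.13,157),.256],157))"
```

```text
t 0.1 pos [0.1586 0.604  0.2552] xang 165.29 tilt -1.0 pol 0.6726 133.38 F [-0.6  0.4  0.1] op 0.0853 q [ 1.19  0.05  1.61  0.    1.48 -0.12]
([-0.4423, -0.3367, -0.0003], np.float64(8.29))
```

move_arm(
  deltas=[-1,-0.02,-0.015,0,1,-1,-0.06,-0.046,0,2,-1,-0.1,-0.076,0,3,-1,-0.14,-0.107,0,4,-1,-0.18,-0.137,0,5,-1,-0.22,-0.167,0,6,-1,-0.26,-0.198,0,7,-1,-0.3,-0.228,0,8,-1,-0.34,-0.259,0,8.3,-1,-0.37,-0.282,0,8.3],
)

```text
t: 1.1
tool_pos: [0.4457, 0.235, 0.2552]
tool_rot: [-0.629, -3.078, 0.003]
contact_force: [-0.5, 1.1, -0.8]
opening: 0.0001
```

```bash
python3 -c "
from h import *
st();print(delta([*pol(.13,157),.255],157))"
```

```text
t 1.1 pos [0.4457 0.235  0.2552] xang 156.9 tilt -1.0 pol 0.2119 145.58 F [-0.5  1.1 -0.8] op 0.0001 q [ 0.34 -0.24  1.89 -0.    1.5  -0.83]
([-0.0778, -0.0418, 0.0003], np.float64(-0.1))
```

move_arm(
  deltas=[-1,-0.03,-0.016,0,0,-1,-0.06,-0.032,0,0,-1,-0.078,-0.042,0,0,-1,-0.078,-0.042,0,0],
)

```text
t: 1.5
tool_pos: [0.5019, 0.1638, 0.2547]
tool_rot: [-0.634, -3.076, 0.005]
contact_force: [-0.3, -0.3, 0.8]
opening: 0.0
```

Run:
```python
from h import *
st();print(delta([*pol(.13,157),.175],157))
a=cv2.resize(get_image('top')[110:250,220:370],None,fx=4,fy=4,interpolation=3);cv2.imwrite('pics/t1.png',a[...,::-1])
```

```text
t 1.5 pos [0.5019 0.1638 0.2547] xang 156.7 tilt -1.0 pol 0.1282 157.73 F [-0.3 -0.3  0.8] op 0.0 q [ 0.18 -0.18  1.84 -0.    1.49 -0.99]
([0.0018, 0.0019, 0.0797], np.float64(-0.3))
```

View pics/t1.png

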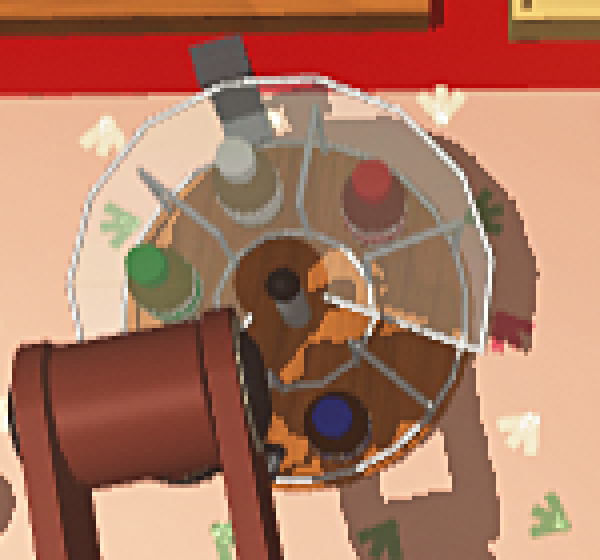

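The wrist hides the entry spot, and green is unchanged at crop (147,265). The pose matches the plan, so I'll descend in steps.

move_arm(
  deltas=[-1,0.001,0.001,0.015,0,-1,0.002,0.002,0.03,0,-1,0.002,0.002,0.045,0,-1,0.002,0.002,0.06,0,-1,0.002,0.002,0.072,0,-1,0.002,0.002,0.08,0,-1,0.002,0.002,0.08,0],
)

```text
t: 2.25
tool_pos: [0.4992, 0.1673, 0.1733]
tool_rot: [-0.631, -3.074, 0.005]
contact_force: [-0.7, -0.7, 0.1]
opening: 0.0001
```

Run:
```python
from h import *
st()
# arc deltas in tool frame, tool x = radial outward at r=.130; CCW by a
for a in range(2,21,2):
    t=np.radians(a); print(a,-round(.13*(1-np.cos(t)),4),'ty',round(-.13*np.sin(t),4),'turn',-a)
```

```text
t 2.25 pos [0.4992 0.1673 0.1733] xang 156.78 tilt -1.0 pol 0.132 156.75 F [-0.7 -0.7  0.1] op 0.0001 q [ 0.18 -0.11  1.92 -0.    1.34 -0.98]
2 -0.0001 ty -0.0045 turn -2
4 -0.0003 ty -0.0091 turn -4
6 -0.0007 ty -0.0136 turn -6
8 -0.0013 ty -0.0181 turn -8
10 -0.002 ty -0.0226 turn -10
12 -0.0028 ty -0.027 turn -12
14 -0.0039 ty -0.0314 turn -14
16 -0.005 ty -0.0358 turn -16
18 -0.0064 ty -0.0402 turn -18
20 -0.0078 ty -0.0445 turn -20
```

move_arm(
  deltas=[-1,-0.0002,-0.0045,0,-2,-1,-0.0005,-0.0091,0,-4,-1,-0.001,-0.0136,0,-6,-1,-0.0016,-0.0181,0,-8,-1,-0.0024,-0.0226,0,-10,-1,-0.0033,-0.027,0,-12,-1,-0.0044,-0.0314,0,-14,-1,-0.0056,-0.0358,0,-16,-1,-0.007,-0.0402,0,-18,-1,-0.0084,-0.0445,0,-20],
)

```text
t: 3.25
tool_pos: [0.4897, 0.1236, 0.1741]
tool_rot: [-0.086, -3.137, 0.001]
contact_force: [-0.1, 2.7, 0.3]
opening: -0.0003
```

```bash
python3 -c "
from h import *
st()
t=get_image('top');b=[x for x in blobs(t,50,85,110,60,(235,125,350,240))];print(b)
for x in b:
    p=plane('top',*x[1],.183)[:2]-C;print(np.hypot(*p),np.degrees(np.arctan2(p[1],p[0])))"
```

```text
t 3.25 pos [0.4897 0.1236 0.1741] xang 176.87 tilt -1.0 pol 0.1311 176.32 F [-0.1  2.7  0.3] op -0.0003 q [ 0.1  -0.17  1.97 -0.    1.35 -1.42]
[(15, [252.5, 183.3], [16, 55, 6, 8])]
0.11311700513309401 93.47307141693197
```

move_arm(
  deltas=[-1,-0.0002,-0.0045,0,-2,-1,-0.0005,-0.0091,0,-4,-1,-0.001,-0.0136,0,-6,-1,-0.0016,-0.0181,0,-8,-1,-0.0024,-0.0226,0,-10,-1,-0.0033,-0.027,0,-12,-1,-0.0044,-0.0314,0,-14,-1,-0.0056,-0.0358,0,-16,-1,-0.007,-0.0402,0,-18,-1,-0.0084,-0.0445,0,-20],
)

```text
t: 4.3
tool_pos: [0.4954, 0.0783, 0.1743]
tool_rot: [0.462, -3.103, 0.0]
contact_force: [-2.6, 0.9, -0.3]
opening: -0.0002
```

move_arm(
  deltas=[-1,-0.0002,-0.0045,0,-2,-1,-0.0005,-0.0091,0,-4,-1,-0.001,-0.0136,0,-6,-1,-0.0016,-0.0181,0,-8,-1,-0.0024,-0.0226,0,-10,-1,-0.0033,-0.027,0,-12,-1,-0.0044,-0.0314,0,-14,-1,-0.0056,-0.0358,0,-16,-1,-0.007,-0.0402,0,-18,-1,-0.0084,-0.0445,0,-20],
)

```text
t: 5.3
tool_pos: [0.516, 0.0382, 0.1743]
tool_rot: [0.995, -2.974, -0.002]
contact_force: [-3.5, 0.9, 0.4]
opening: 0.0003
```

```bash
cat >> h.py <<'E'
def green():
    t=get_image('top')
    for x in blobs(t,50,85,110,60,(235,125,350,240)):
        p=plane('top',*x[1],.183)[:2]-C;print('green',x[0],x[1],np.hypot(*p).round(4),(np.degrees(np.arctan2(p[1],p[0]))%360).round(2))
    return t
E
python3 -c "
from h import *
st();green()"
```

```text
t 5.3 pos [0.516  0.0382 0.1743] xang 216.98 tilt -1.0 pol 0.1298 216.4 F [-3.5  0.9  0.4] op 0.0003 q [-0.07 -0.14  1.94 -0.    1.35 -2.29]
green 21 [264.0, 204.9] 0.1063 132.65
green 9 [267.9, 208.9] 0.1073 141.62
```

move_arm(
  deltas=[-1,-0.0002,-0.0045,0,-2,-1,-0.0005,-0.0091,0,-4,-1,-0.001,-0.0136,0,-6,-1,-0.0016,-0.0175,0,-7.5,-1,-0.0018,-0.0195,0,-8.5,-1,-0.0018,-0.0205,0,-9,-1,-0.0018,-0.0205,0,-9,-1,-0.0005,-0.0125,0,-6],
)

```text
t: 6.15
tool_pos: [0.5254, 0.0276, 0.1749]
tool_rot: [1.147, -2.922, 0.001]
contact_force: [0.1, 0.7, -0.4]
opening: -0.0002
```

move_arm(
  deltas=[-1,0,0,-0.02,0,-1,0,0,-0.05,0,-1,0,0,-0.08,0,-1,0,0,-0.08,0],
)

```text
t: 6.55
tool_pos: [0.5285, 0.0275, 0.2612]
tool_rot: [-1.145, 2.918, -0.01]
contact_force: [1.3, -1.6, 1.1]
opening: 0.0002
```

```bash
python3 -c "
from h import *
st();t=green();cv2.imwrite('pics/t2.png',cv2.resize(t[110:250,220:370],None,fx=4,fy=4,interpolation=3)[...,::-1])
print(delta([*pol(.13,160),.255],160))"
```

```text
t 6.55 pos [0.5285 0.0275 0.2612] xang 222.85 tilt -1.0 pol 0.1271 223.64 F [ 1.3 -1.6  1.1] op 0.0002 q [-0.09 -0.19  1.83 -0.    1.49 -2.41]
green 60 [270.3, 210.4] 0.1067 146.13
([-0.0685, 0.1166, 0.003], np.float64(62.85))
```

View pics/t2.png

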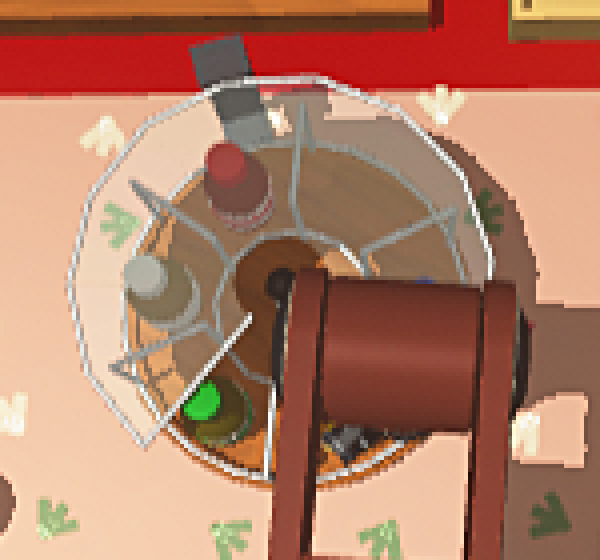

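Green is now at crop (203,402), about 145°, just inside the gap edge. The next divider is at (268,475), about 174°. I'll go back for a second stroke.

move_arm(
  deltas=[-1,-0.008,0.014,0,8,-1,-0.017,0.029,0,16,-1,-0.025,0.044,0,24,-1,-0.034,0.058,0,32,-1,-0.042,0.073,0,40,-1,-0.051,0.087,0.001,48,-1,-0.06,0.102,0.002,56,-1,-0.068,0.1165,0.003,63,-1,-0.0685,0.1165,0.003,63,-1,-0.0685,0.1165,0.003,63],
)

```text
t: 7.6
tool_pos: [0.4981, 0.1594, 0.254]
tool_rot: [0.545, 3.09, -0.004]
contact_force: [-1.0, 0.5, 0.3]
opening: 0.0
```

```bash
python3 -c "
from h import *
st();print(delta([*pol(.13,160),.174],160))"
```

```text
t 7.6 pos [0.4981 0.1594 0.254 ] xang 160.01 tilt -1.0 pol 0.1301 160.14 F [-1.   0.5  0.3] op 0.0 q [ 0.17 -0.19  1.85 -0.    1.48 -1.05]
([0.0003, 0.0005, 0.08], np.float64(0.01))
```

move_arm(
  deltas=[-1,0,0,0.015,0,-1,0,0,0.03,0,-1,0,0,0.045,0,-1,0,0,0.06,0,-1,0,0,0.072,0,-1,0,0,0.08,0,-1,0,0,0.08,0],
)

```text
t: 8.3
tool_pos: [0.4976, 0.159, 0.1722]
tool_rot: [0.545, 3.092, -0.006]
contact_force: [0.3, -0.2, -0.3]
opening: 0.0001
```

move_arm(
  deltas=[-1,-0.0001,-0.0045,0,-2,-1,-0.0004,-0.0091,0,-4,-1,-0.0009,-0.0136,0,-6,-1,-0.0015,-0.0181,0,-8,-1,-0.0022,-0.0226,0,-10,-1,-0.0031,-0.027,0,-12,-1,-0.0042,-0.0314,0,-14,-1,-0.0054,-0.0358,0,-16,-1,-0.0067,-0.0402,0,-18,-1,-0.0082,-0.0445,0,-20],
)

```text
t: 9.3
tool_pos: [0.4907, 0.1149, 0.1733]
tool_rot: [-0.003, 3.139, -0.003]
contact_force: [0.5, 2.2, -0.9]
opening: 0.0001
```

move_arm(
  deltas=[-1,-0.0001,-0.0045,0,-2,-1,-0.0004,-0.0091,0,-4,-1,-0.0009,-0.0136,0,-6,-1,-0.0015,-0.0181,0,-8,-1,-0.0022,-0.0226,0,-10,-1,-0.0031,-0.027,0,-12,-1,-0.0042,-0.0314,0,-14,-1,-0.0054,-0.0358,0,-16,-1,-0.0067,-0.0402,0,-18,-1,-0.0082,-0.0445,0,-20],
)

```text
t: 10.3
tool_pos: [0.4991, 0.0709, 0.1738]
tool_rot: [-0.551, 3.09, -0.002]
contact_force: [-0.5, 1.5, -1.5]
opening: 0.0002
```

```bash
python3 -c "
from h import *
st();green();s=get_image('side');print(blobs(s,50,85,110,60,(265,120,390,240)))"
```

```text
t 10.3 pos [0.4991 0.0709 0.1738] xang 200.22 tilt -1.0 pol 0.1293 200.02 F [-0.5  1.5 -1.5] op 0.0002 q [-0.01 -0.18  1.97 -0.    1.34 -1.93]
[(16, [291.2, 181.1], [24, 59, 5, 5]), (64, [295.5, 206.7], [22, 83, 17, 7])]
```

move_arm(
  deltas=[-1,-0.0001,-0.0045,0,-2,-1,-0.0004,-0.0091,0,-4,-1,-0.0009,-0.0136,0,-6,-1,-0.0015,-0.0181,0,-8,-1,-0.0022,-0.0226,0,-10,-1,-0.0031,-0.027,0,-12,-1,-0.0039,-0.0303,0,-13.5,-1,-0.0045,-0.0325,0,-14.5,-1,-0.0048,-0.0336,0,-15,-1,-0.0048,-0.0336,0,-15],
)

```text
t: 11.4
tool_pos: [0.5156, 0.0404, 0.1744]
tool_rot: [-0.946, 2.992, -0.005]
contact_force: [-1.5, 1.8, -0.9]
opening: 0.0004
```

```bash
python3 -c "
from h import *
st();green()"
```

```text
t 11.4 pos [0.5156 0.0404 0.1744] xang 215.08 tilt -1.0 pol 0.1288 215.49 F [-1.5  1.8 -0.9] op 0.0004 q [-0.06 -0.15  1.94 -0.    1.34 -2.25]
```

move_arm(
  deltas=[-1,0.001,0.005,0,2,-1,0.001,0.009,0,4,-1,0.001,0.009,-0.03,4,-1,0.001,0.009,-0.07,4,-1,0.001,0.009,-0.11,4,-1,-0.03,0.05,-0.14,4,-1,0.06,0.02,-0.14,4,-1,0.1,0.02,-0.14,4,-1,0.14,0.02,-0.14,4,-1,0.14,0.02,-0.14,4],
)

```text
t: 12.45
tool_pos: [0.3871, -0.0249, 0.3148]
tool_rot: [-0.837, 3.023, -0.01]
contact_force: [0.5, 0.2, 1.6]
opening: -0.0
```

```bash
python3 -c "
from h import *
st();t=green();cv2.imwrite('pics/t3.png',cv2.resize(t[110:250,220:370],None,fx=4,fy=4,interpolation=3)[...,::-1])
s=get_image('side');print(blobs(s,50,85,110,60,(265,120,390,240)))"
```

```text
t 12.45 pos [ 0.3871 -0.0249  0.3148] xang 210.95 tilt -1.0 pol 0.2722 210.97 F [0.5 0.2 1.6] op -0.0 q [-0.25 -0.59  2.04 -0.    1.68 -2.37]
green 77 [298.9, 214.6] 0.1051 193.8
[(133, [300.3, 179.5], [30, 53, 11, 14]), (63, [302.4, 210.6], [29, 87, 17, 7])]
```

View pics/t3.png

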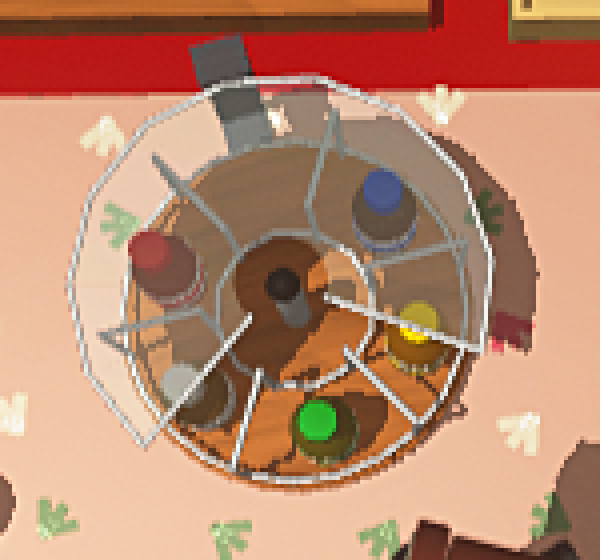

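Green is now at crop (318,420), in the middle of the gap at 193.8° against 195.1° (about 2 mm off), and all the other bottles are upright. Next is the grasp, with the jaws partly open so they clear the dividers.

```bash
python3 -c "
from h import *
p,e=tri((298.9,214.6),(300.3,179.5));print(p,e,plane('top',298.9,214.6,.183),pol(.105,194))
print(delta([*pol(.105,193.9),.26],194))"
```

```text
[0.51843346 0.09128686 0.17259944] 0.0018771973979202232 [0.51840936 0.09012329 0.183     ] [0.51861895 0.0897982 ]
([-0.1705, 0.0318, 0.0556], np.float64(16.87))
```

move_arm(
  deltas=[0.2,-0.03,0.005,0,4,0.2,-0.07,0.012,0,9,0.2,-0.11,0.02,0.005,14,0.2,-0.145,0.027,0.02,17,0.2,-0.165,0.031,0.04,17,0.2,-0.1705,0.032,0.055,17,0.2,-0.1705,0.032,0.055,17,0.2,-0.1705,0.032,0.055,17],
)

```text
t: 13.35
tool_pos: [0.5183, 0.0899, 0.2605]
tool_rot: [-0.378, 3.112, -0.008]
contact_force: [0.4, -0.1, -0.1]
opening: 0.0512
```

```bash
python3 -c "
from h import *
st();print(delta([.5185,.0903,.177],194))"
```

```text
t 13.35 pos [0.5183 0.0899 0.2605] xang 193.87 tilt -1.0 pol 0.1053 193.89 F [ 0.4 -0.1 -0.1] op 0.0512 q [ 0.03 -0.19  1.84 -0.    1.49 -1.78]
([0.0002, 0.0008, 0.0835], np.float64(-0.13))
```

move_arm(
  deltas=[0.2,0,0,0.015,0,0.2,0,0,0.03,0,0.2,0,0,0.045,0,0.2,0,0,0.06,0,0.2,0,0,0.072,0,0.2,0,0,0.081,0,0.2,0,0,0.0835,0,0.2,0,0,0.0835,0],
)

```text
t: 14.15
tool_pos: [0.5188, 0.0896, 0.1766]
tool_rot: [-0.379, 3.113, -0.008]
contact_force: [-0.4, -0.0, 0.7]
opening: 0.0514
```

```bash
python3 -c "
from h import *
st()"
```

```text
t 14.15 pos [0.5188 0.0896 0.1766] xang 193.87 tilt -1.0 pol 0.1048 194.16 F [-0.4 -0.   0.7] op 0.0514 q [ 0.03 -0.12  1.92 -0.    1.34 -1.78]
```

No contact so far. I'll close on the cap.

move_arm(
  deltas=[-0.1,0,0,0,0,-0.2,0,0,0,0,-0.25,0,0,0,0,-0.3,0,0,0,0,-0.6,0,0,0,0,-1,0,0,0,0,-1,0,0,0,0,-1,0,0,0,0],
  force=50,
)

```text
t: 14.95
tool_pos: [0.5193, 0.0899, 0.1775]
tool_rot: [-0.379, 3.111, -0.007]
contact_force: [-0.7, 4.2, 4.3]
opening: 0.0289
```

move_arm(
  deltas=[-1,0,0,-0.005,0,-1,0,0,-0.012,0,-1,0,0,-0.02,0,-1,0,0,-0.03,0,-1,0,0,-0.04,0,-1,0,0,-0.05,0,-1,0,0,-0.06,0,-1,0,0,-0.07,0,-1,0,0,-0.08,0,-1,0,0,-0.085,0],
)

```text
t: 15.95
tool_pos: [0.5191, 0.0902, 0.2641]
tool_rot: [-0.378, 3.109, -0.008]
contact_force: [0.6, -0.3, -3.3]
opening: 0.0289
```

```bash
python3 -c "
from h import *
st()"
```

```text
t 15.95 pos [0.5191 0.0902 0.2641] xang 193.88 tilt -0.9999 pol 0.1045 193.83 F [ 0.6 -0.3 -3.3] op 0.0289 q [ 0.03 -0.19  1.84 -0.    1.49 -1.78]
```

Held: 3.3 N load and 28.9 mm opening. I'll lift it clear of the dividers.

move_arm(
  deltas=[-1,0,0,-0.01,0,-1,0,0,-0.02,0,-1,0,0,-0.032,0,-1,0,0,-0.044,0,-1,0,0,-0.056,0,-1,0,0,-0.068,0,-1,0,0,-0.08,0,-1,0,0,-0.09,0,-1,0,0,-0.096,0,-1,0,0,-0.1,0],
)

```text
t: 16.95
tool_pos: [0.5182, 0.0906, 0.3647]
tool_rot: [-0.378, 3.109, -0.008]
contact_force: [0.1, -0.4, -3.3]
opening: 0.0286
```

```bash
python3 -c "
from h import *
st();print(delta([.4085,-.317,.365],180))"
```

```text
t 16.95 pos [0.5182 0.0906 0.3647] xang 193.88 tilt -0.9999 pol 0.1052 193.51 F [ 0.1 -0.4 -3.3] op 0.0286 q [ 0.03 -0.23  1.7  -0.    1.66 -1.78]
([0.2043, -0.3694, 0.0001], np.float64(13.88))
```

move_arm(
  deltas=[-1,0.004,-0.007,0,0.5,-1,0.012,-0.022,0,1,-1,0.023,-0.042,0,2,-1,0.036,-0.065,0,3,-1,0.05,-0.09,0,4,-1,0.064,-0.115,0,5,-1,0.077,-0.139,0,6,-1,0.091,-0.164,0,7,-1,0.105,-0.19,0,8,-1,0.118,-0.213,0,9],
)

```text
t: 17.95
tool_pos: [0.4537, -0.146, 0.3642]
tool_rot: [-0.131, 3.13, -0.006]
contact_force: [0.2, 0.4, -2.9]
opening: 0.0288
```

```bash
python3 -c "
from h import *
st();print(delta([.4085,-.317,.365],180))"
```

```text
t 17.95 pos [ 0.4537 -0.146   0.3642] xang 184.78 tilt -0.9999 pol 0.3099 237.43 F [ 0.2  0.4 -2.9] op 0.0288 q [-0.47 -0.36  1.8   0.    1.69 -2.12]
([0.0593, -0.1667, -0.0006], np.float64(4.78))
```

move_arm(
  deltas=[-1,0.009,-0.025,0,0.5,-1,0.018,-0.05,0,1,-1,0.027,-0.075,0,2,-1,0.036,-0.1,0,3,-1,0.044,-0.122,0,4,-1,0.051,-0.142,0,4.8,-1,0.056,-0.157,0,4.8,-1,0.059,-0.1665,0,4.8,-1,0.059,-0.1665,0,4.8,-1,0.059,-0.1665,0,4.8],
)

```text
t: 18.95
tool_pos: [0.4088, -0.3165, 0.3643]
tool_rot: [0.0, 3.132, -0.004]
contact_force: [0.6, 0.7, -2.6]
opening: 0.0287
```

```bash
python3 -c "
from h import *
st();print(delta([.4085,-.317,.20],180))
s=get_image('side');cv2.imwrite('pics/s4.png',cv2.resize(s[120:400,270:550],None,fx=2,fy=2,interpolation=3)[...,::-1])"
```

```text
t 18.95 pos [ 0.4088 -0.3165  0.3643] xang 179.99 tilt -1.0 pol 0.4808 243.88 F [ 0.6  0.7 -2.6] op 0.0287 q [-0.81 -0.25  1.72  0.    1.67 -2.38]
([0.0019, -0.0001, 0.1643], np.float64(-0.01))
```

View pics/s4.png

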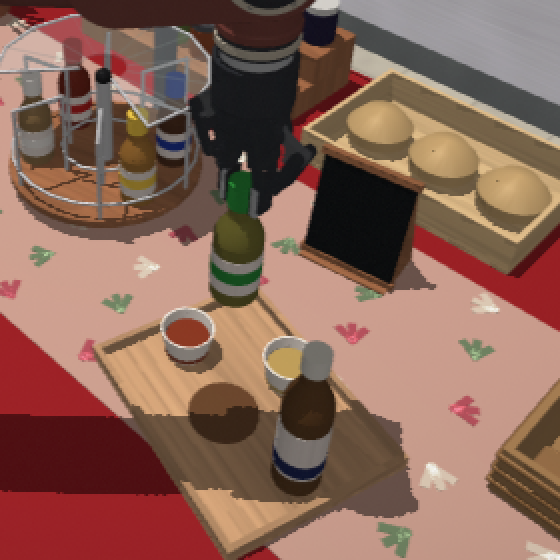

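The bottle hangs upright above the coaster (coaster at crop (223,412)), and the other four bottles stand in their pockets. Lowering now.

move_arm(
  deltas=[-1,0,0,0.012,0,-1,0,0,0.03,0,-1,0.001,0,0.052,0,-1,0.001,0,0.075,0,-1,0.001,0,0.098,0,-1,0.001,0,0.121,0,-1,0.002,0,0.144,0,-1,0.002,0,0.164,0,-1,0.002,0,0.18,0,-1,0.002,0,0.19,0],
)

```text
t: 20.0
tool_pos: [0.4079, -0.3156, 0.1715]
tool_rot: [-0.001, 3.135, -0.001]
contact_force: [0.1, 1.0, -2.1]
opening: 0.0285
```

```bash
python3 -c "
from h import *
st();print(delta([.4085,-.317,.158],180))
t=get_image('top');s=get_image('side')
a=blobs(s,50,85,110,60,(330,220,420,350));print(a,blobs(t,50,85,110,60,(390,200,450,270)))"
```

```text
t 20.0 pos [ 0.4079 -0.3156  0.1715] xang 180.05 tilt -1.0 pol 0.4804 243.74 F [ 0.1  1.  -2.1] op 0.0285 q [-0.81 -0.15  1.95  0.    1.33 -2.38]
([-0.0005, -0.0014, 0.0135], np.float64(0.05))
[(147, [382.3, 283.7], [48, 55, 10, 19]), (83, [380.7, 318.3], [41, 93, 22, 10])] []
```

move_arm(
  deltas=[-1,0,-0.001,0.004,0,-1,-0.0005,-0.0014,0.007,0,-1,-0.0005,-0.0014,0.0095,0,-1,-0.0005,-0.0014,0.0115,0,-1,-0.0005,-0.0014,0.013,0,-1,-0.0005,-0.0014,0.0135,0],
)

```text
t: 20.7
tool_pos: [0.4085, -0.3171, 0.1585]
tool_rot: [-0.001, 3.135, -0.0]
contact_force: [-0.6, -0.2, -1.9]
opening: 0.0285
```

move_arm(
  deltas=[-1,0,0,0.0005,0,-1,0,0,0.001,0,-1,0,0,0.001,0],
)

```text
t: 21.0
tool_pos: [0.4085, -0.3172, 0.1575]
tool_rot: [-0.001, 3.135, -0.001]
contact_force: [-0.7, -0.5, -3.3]
opening: 0.0287
```

move_arm(
  deltas=[-1,0,0,0.0006,0,-1,0,0,0.0012,0,-1,0,0,0.0012,0],
)

```text
t: 21.3
tool_pos: [0.4086, -0.3172, 0.1566]
tool_rot: [-0.001, 3.135, -0.001]
contact_force: [-0.4, -0.3, -1.4]
opening: 0.0286
```

move_arm(
  deltas=[-1,0,0,0.0004,0,-1,0,0,0.0008,0,-1,0,0,0.0008,0],
)

```text
t: 21.6
tool_pos: [0.4089, -0.3173, 0.1566]
tool_rot: [-0.001, 3.134, -0.001]
contact_force: [-0.8, 1.9, 2.3]
opening: 0.0286
```

Force has turned positive, so the bottle is on the coaster. Releasing slowly, then going straight up.

move_arm(
  deltas=[-0.25,0,0,0,0,-0.2,0,0,0,0,-0.15,0,0,0,0,-0.05,0,0,0,0,0.1,0,0,0,0,0.1,0,0,0,0],
)

```text
t: 22.2
tool_pos: [0.4089, -0.3173, 0.1565]
tool_rot: [-0.001, 3.134, -0.001]
contact_force: [-0.6, 1.2, 1.3]
opening: 0.047
```

move_arm(
  deltas=[0.1,0,0,-0.01,0,0.1,0,0,-0.025,0,0.1,0,0,-0.045,0,0.1,0,0,-0.07,0,0.1,0,0,-0.1,0,0.1,0,0,-0.13,0,0.1,0.03,0.05,-0.15,0,0.1,0.06,0.09,-0.15,0,0.1,0.08,0.13,-0.15,0,0.1,0.08,0.16,-0.15,0],
)

```text
t: 23.2
tool_pos: [0.3262, -0.156, 0.3078]
tool_rot: [0.002, 3.131, -0.005]
contact_force: [0.9, 0.5, -0.3]
opening: 0.0469
```

Run:
```python
from h import *
st();t=get_image('top');s=get_image('side')
a=blobs(s,50,85,110,60,(330,220,420,350));b=blobs(t,50,85,110,60,(390,200,450,270));print(a,b)
if b: print(plane('top',*b[0][1],.162))
if a and b: print(tri(b[0][1],a[0][1]))
cv2.imwrite('pics/end.png',np.hstack([cv2.resize(t[115:300,220:500],None,fx=1.43,fy=1.43),cv2.resize(s[115:395,260:500],(340,396))[:264*1] if 0 else cv2.resize(s[115:395,260:500],(340,int(185*1.43+.5)))])[...,::-1])
```

```text
t 23.2 pos [ 0.3262 -0.156   0.3078] xang 179.93 tilt -0.9999 pol 0.4002 222.66 F [ 0.9  0.5 -0.3] op 0.0469 q [-0.66 -0.67  2.1   0.    1.7  -2.22]
[(208, [384.4, 287.6], [48, 59, 14, 19]), (81, [381.5, 322.1], [42, 97, 21, 9])] [(76, [436.0, 250.4], [42, 46, 10, 10])]
[ 0.40833266 -0.31608432  0.162     ]
(array([ 0.40726842, -0.31771447,  0.1538431 ]), np.float64(0.0023486236662179074))
```

View pics/end.png

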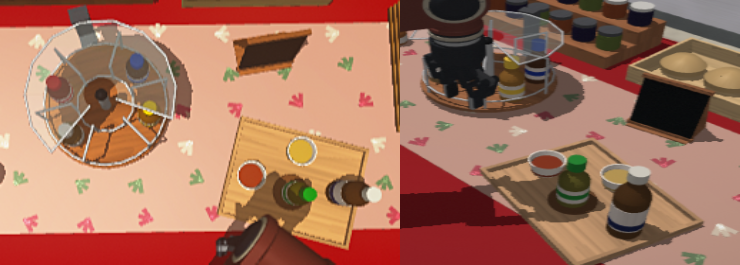

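The final view shows green upright on the coaster, with its cap at (0.408,-0.316) and the coaster centre at (0.4085,-0.317). The other four bottles are in their pockets, the tray items haven't moved, and the robot is clear of everything.

```bash
python3 -c "
from station import order
print(order.finish_job())"
```

```text
the job is handed in; nothing more can be done
None
```

The green-capped bottle is standing upright on the cork coaster. I handed the job in at about 23 s of the 72 s allowed.

- **Turning the stand:** I pushed the wire dividers with the shut fingers in two strokes of about 20°/s, using roughly 2–4 N. Green ended at 193.8° against 195.1° for the middle of the gap, about 2 mm off.
- **Moving the bottle:** I gripped it by the cap at 50 N and lifted it clear. I lowered it until the force reading showed contact, then released it slowly.
- **Last checks:** From the top camera, the cap is within about 1 mm of the coaster centre. Using both cameras together it comes out at about 1.4 mm; the two sight lines miss each other by 2.3 mm, close to the calibration limit. The pictures show the other four sauces upright in their pockets. The tray items look unmoved, though I did not re-measure them, and the robot was touching nothing. No check failed.

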